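# Close up the coffee-capsule caddy

### The job

The coffee-capsule caddy has been left open: with the fingertips, push its drawer fully home and push its lid down flat shut. Only push: do not lift the caddy, shove it along the worktop or turn it, and leave the cup, tin and spice jar standing where they are.

Things in the scene. Friction and masses are not known exactly. Their poses are not given: they have to be found in the camera images.
- caddy: Low dark-wood caddy with white drawer front and white lid, loose on rubber feet, about 2.1 kg; 130 mm (its x) by 270 mm (its y) by 75 mm high, lid on top makes 83 mm. Origin: centre of its underside. Drawer at its +y end, sliding out along +y; well of capsules under the lid at its -y end. The fixed deck over the drawer spans y = -14 to +135 mm, top at 75 mm. It slides if pushed with over 9 to 19 N.
- drawer (a joint): How far the drawer stands out along the caddy's +y, in m: 0 fully home (its stop), 0.11 fully out. Light friction of about 1 N, no spring; it stays where left.
- drawer_front (a point): Centre of the outer face of the white drawer front, a plain upright panel 130 mm wide and 63 mm high (9.5 to 72.5 mm above the worktop), 10 mm thick, with a small flat brass plate and no knob. At home the face is 145 mm from the caddy's origin along +y. Frame axes parallel to the caddy's.
- lid (a joint): Opening angle of the lid in rad: 0 shut flat, 1.35 fully open (stop). A stiff hinge: it stays at whatever angle it is left (about 0.13 N m to turn) and does not fall, so it must be pushed all the way.
- lid_hinge (a point): Middle of the lid's hinge line, which runs along the caddy's x at its -y end (y = -135 mm, 75 mm high). The lid is a flat white panel 132 mm wide, 117 mm from hinge to free edge, 8 mm thick; shut, it lies from here toward the caddy's +y with its underside at 75 mm. Site axes turn with the lid: y from hinge to free edge, z out of its outer face.
- lid_edge (a point): Middle of the lid's free edge, on its outer (upper when shut) face; axes as lid_hinge. When the lid is open this edge stands up and its outer face looks toward the caddy's -y and up.
- espresso_cup: White espresso cup with dots, 63 x 92 x 55 mm high, behind the caddy. Loose; origin at underside height, the bowl's centre 14 mm along its +y, the handle toward its -y. To be left alone.
- small_tin: Tin with dark blue label, 57 mm across, 72 mm high, behind the caddy. Loose; origin at the centre of its underside. To be left alone.
- spice_jar: Spice jar with dark lid, 41 mm across, 105 mm high, behind the caddy. Loose; origin at the centre of its underside. To be left alone.

How it is judged (in metres and radians):
At the end, for the whole second after the job is handed in: The drawer is within 4 mm of fully home, the lid within 0.05 rad of flat shut, the caddy stands at rest on the worktop less than 15 mm from where it began, and each of the three bystanders (cup, tin, spice jar) is within 20 mm of its start (value of joint drawer below 0.004 m and value of joint lid below 0.05 rad and distance of caddy from where it was at the start of the episode below 0.015 m and height (world z) of caddy below 0.01 m and linear speed of caddy below 0.01 m/s and distance of each of espresso_cup, small_tin, spice_jar from where it was at the start of the episode below 0.02 m); the robot touches nothing.
It fails at once if the caddy is lifted or tipped (height (world z) of caddy above 0.01 m or angle between caddy's own z axis and vertical above 0.1 rad).
It fails at once if the caddy is shoved 15 mm or more along the worktop, or turned so that its hinge end moves 40 mm or more (distance of caddy from where it was at the start of the episode above 0.015 m or distance of lid_hinge from where it was at the start of the episode above 0.04 m).
It fails at once if the cup, tin or spice jar is moved 20 mm or more, lifted or tipped (distance of any of espresso_cup, small_tin, spice_jar from where it was at the start of the episode above 0.02 m or angle between any of espresso_cup, small_tin, spice_jar's own z axis and vertical above 0.35 rad).
It also fails if it takes over 50 s, if anything falls off the work surface, if the arm or the gripper's body presses on something with over 40 N, if the wrist force passes 120 N, or if a joint passes its speed limit or range.

### The arm

A 6-joint arm with a two-finger parallel gripper is mounted at the origin on a cart in front of the work surface, level with it; the furniture and walls round the work are solid. World frame = base frame: x ahead of the robot, y to its left, z up, the work surface at z = 0. Lengths are in mm, angles in rad, forces in N, time in s.
With the tool pointing down it reaches from about 350 to 1000 mm from the base axis. Payload 7.1 kg.
Tool frame: the origin (TCP) lies at the very end of the fingers, on their centre line; the grasp point (between the pads) lies 19 mm behind it (grip_point_offset is the z of the grasp point in the tool frame, in mm); z points along the fingers, y is the line along which they close (so a half turn about z gives the same grasp; the last joint's range is limited). The gripper opens to 85 mm and grips with 20 to 120 N. Pads are 22 mm wide; open, the fingers measure 114 mm over their backs; the gripper's body (76 mm by 85 mm) begins 54 mm behind the grasp point. The pads swing forward as they close: fully open they stand 13 mm farther back than shut.
Start: joints at [1.211, 0.423, 1.63, -0, 1.089, -0.019], TCP at [208.869, 589.049, 231.319] pointing down, gripper open.
Joint ranges: [-3, 3], [-0.9, 2.11], [0.09, 2.58], [-1.31, 4.45], [0.11, 2.69], [-2.54, 2.54]. Speed limits (rad/s): [2.39, 2.39, 3.01, 3.14, 3.14, 3.14].

### API

Orientations are given as a unit quaternion [x, y, z, w].
In Python, from workcell import * gives the robot as it stands.
- The arm moves only by the tool arm_command, never from a script. Its argument "motion" is a list of rows, each a list of 7 numbers: the opening, from 0 (shut) to 1 (fully open), then the shift along the world's x, y, z normalised to -1 to 1, where 1 is 0.4 m, then the turn, a rotation vector about the world's x, y, z normalised to -1 to 1, where 1 is 45 degrees. In form: [[grip, dx, dy, dz, rx, ry, rz], ...]. A call has 1 to 20 rows; each row is the pose to reach, as a shift and turn from the pose commanded when the call began; what a row does not reach only later rows make up. A row lasts 1/8 s, in which the tool goes at most 62.5 mm and 10.7 degrees, less where a joint would pass 70% of its speed; a pose out of reach is approached as far as the arm can. A call with a number of a shift or a turn outside -1 to 1 is refused whole. A call with a gripper value outside its range is refused whole. The fingers move at their own pace and stop on an object; the grip force is fixed at half the most. Time passes only in rows, so rows that repeat a pose let the fingers close. It gives the time, the measured TCP pose, the force, the opening and the grip force at its end, in the units of the state.
- get_obs(): the state, without advancing time (a new reading comes with each control period).
- grab_frame(name): name is "scene" or "side" or "wrist"; returns a dict with "img" (384x512x3 uint8, red, green, blue), "mtx" (3x3 intrinsics, pixels), "origin" and "attitude" of the camera in the world; the wrist camera has in their place "hand_eye" (4x4, takes a point from camera to tool coordinates, whose origin is the TCP and whose axes are the flange's). Camera axes: x right, y up, looking along -z (the intrinsics and any distortion apply to the point x, -y, -z); pixel columns grow to the right and rows downward; lengths in mm; the calibration is good to about 2 mm. The wrist camera is an equidistant fisheye: a pixel r from the principal point sees the ray r / f radians off the axis. A picture is of the moment at which its call begins: read the wrist's pose just before it. There is no depth.
- job_done(): hands the job in; it is judged then, once.
The state is a dict: "time": time; "q": joint angles; "dq": joint speeds; "effort": joint torques, N m; "eef_pos": TCP position; "eef_rot": TCP orientation; "force": force on the tool from outside, world axes, zero at the start; "moment": the same for the moment, N m; "gripper_width": opening from 0.0 (shut) to 1.0 (fully open); "finger_force": force on a finger pad.
Only numpy, scipy, OpenCV 4.12 (cv2) and the standard library are available. Lean on these libraries where they do the work, as an engineer would, in place of code of your own. Each camera call takes 0.05 s, during which the arm holds its last target. There are 200 camera calls.

## Working session

There is one attempt and no reset: what is moved stays moved. The work goes in short steps, Python scripts to look and compute and a tool call to move; the robot and the scene stay as the last step left them, time stands still between calls to the robot, and variables do not carry over. Pictures are saved under pics/ and viewed, at most 10 in all, crops included, and the job is handed in when it is done.

Besides the shell and the picture viewer there is one more tool, called after "Emit:" as name(argument=value, ...) on one line, values as JSON. arm_command: Moves the arm, as the interface text tells. Scaled input: -1 to 1 covers 0.4 m each way for a shift and 45 degrees each way for a turn. Its arguments: {"type":"object","properties":{"motion":{"type":"array"}},"required":["motion"]}

```bash
mkdir -p pics; python3 - <<'E'
from workcell import *
import cv2,numpy as np
o=get_obs();print(o['eef_pos'],o['eef_rot'],o['force'],o['time'])
for n in("scene","side"):
    f=grab_frame(n);cv2.imwrite(f'pics/{n}0.png',cv2.resize(f['img'][:,:,::-1],(800,600),interpolation=cv2.INTER_CUBIC))
    print(n,f['mtx'],f['origin'],f['attitude'])
E
```

```text
[208.67158336 588.56050315 230.54240304] [ 1.69567404e-01  9.85518293e-01 -7.53374548e-04 -1.47281045e-04] [0.15733776 0.44482032 0.16026908] 0.0
scene [[351.2913701    0.         252.07528911]
 [  0.         351.2913701  185.17240096]
 [  0.           0.           1.        ]] [ 235.36666213 -656.16442305  532.06219625] [ 0.46543189 -0.10094603 -0.18314061  0.86002475]
side [[445.04792512   0.         253.84439981]
 [  0.         445.04792512 198.01142609]
 [  0.           0.           1.        ]] [ 113.68141496 -650.99662683  677.39875764] [ 0.42061726 -0.11805427 -0.26187265  0.86056204]
```

View pics/scene0.png

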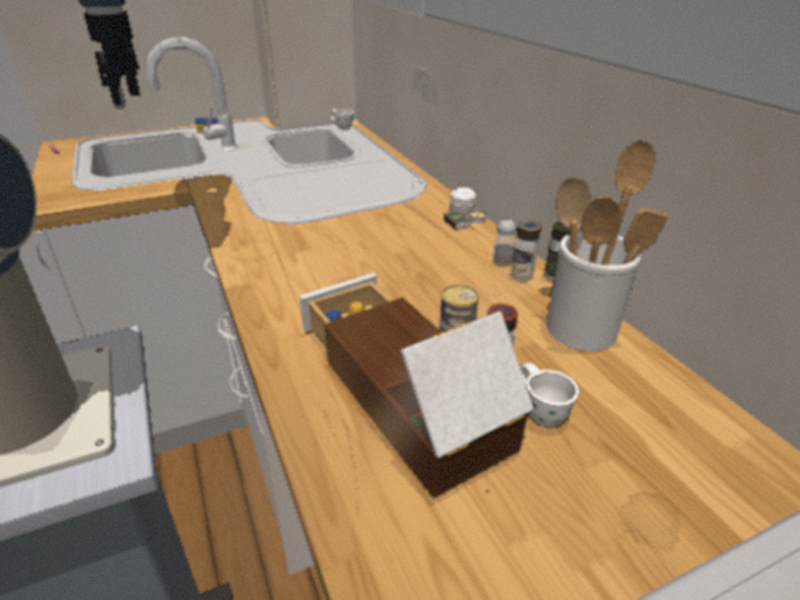

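View pics/side0.png

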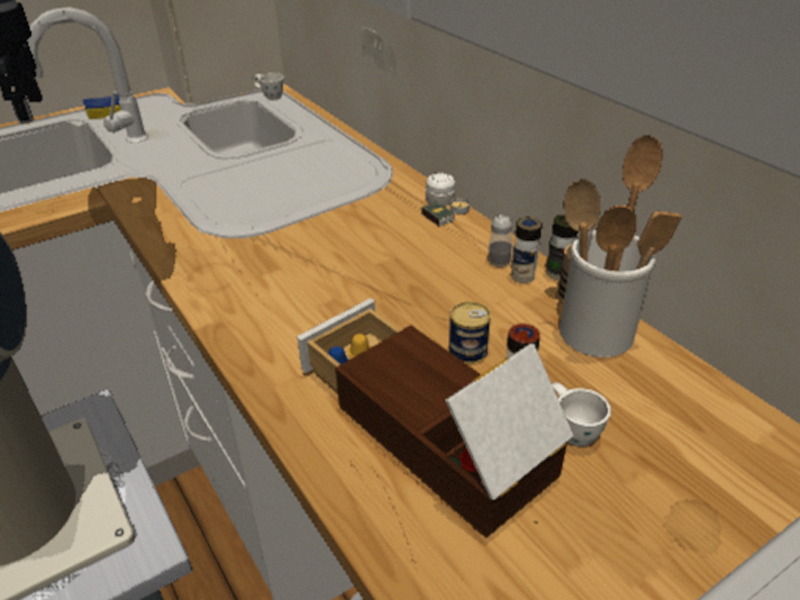

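The scene view (800x600) shows the caddy with its drawer front top edge at (301,297)-(375,275). The deck's far corners are at (328,335) and (401,300), and the lid corners at (404,350), (500,315), (530,408) and (435,452). The tin, jar and cup stand to its right, and the side view agrees. I'll fit the caddy's pose, the drawer and the lid to these points.

```bash
cat > h.py <<'E'
import numpy as np
from scipy.spatial.transform import Rotation as R
from scipy.optimize import least_squares
C={'scene':(351.29,252.08,185.17,[235.367,-656.164,532.062],[0.46543189,-0.10094603,-0.18314061,0.86002475]),
'side':(445.05,253.84,198.01,[113.681,-650.997,677.399],[0.42061726,-0.11805427,-0.26187265,0.86056204])}
def proj(n,P):
    f,cx,cy,o,a=C[n];p=R.from_quat(a).inv().apply(np.atleast_2d(P)-o)
    return np.c_[cx-f*p[:,0]/p[:,2],cy+f*p[:,1]/p[:,2]]*1.5625
def onplane(n,uv,z):
    f,cx,cy,o,a=C[n];u,v=np.array(uv)/1.5625
    d=R.from_quat(a).apply([(u-cx)/f,-(v-cy)/f,-1]);return o+d*(z-o[2])/d[2]
def model(p):
    x,y,w,d,t=p;c,s=np.cos(t),np.sin(t)
    L=lambda a,b,h:[a,-135+b*c-h*s,75+b*s+h*c]
    P=np.array([[-65,-135,0],[65,-135,0],[-65,135,75],[65,135,75],[-65,145+d,72.5],[65,145+d,72.5],
     L(-66,117,8),L(66,117,8),L(66,0,8),L(-66,0,8)])
    return R.from_euler('z',w).apply(P)+[x,y,0]
E
python3 - <<'E'
from h import *
S={'scene':[(436,494),(521,450),(328,335),(401,300),(301,297),(375,275),(404,350),(500,315),(530,408),(435,452)],
'side':[(488,537),(561,475),(340,374),(411,327),(300,340),(373,301),(449,400),(536,348),(570,436),(491,493)]}
r=lambda p:np.concatenate([(proj(n,model(p))-S[n]).ravel() for n in S])
b=least_squares(r,[500,0,0,60,1.],loss='soft_l1',f_scale=3,x_scale=[100,100,.3,50,.5])
print(b.x,np.degrees(b.x[2]));print(r(b.x).reshape(2,-1,2).round(1).tolist())
print(model(b.x).round())
print('tin',onplane('scene',(459,292),72),onplane('side',(470,314),72),'jar',onplane('scene',(503,312),105),onplane('side',(524,332),105),'cup',onplane('scene',(552,386),55),onplane('side',(585,404),55))
E
```

```text
[ 4.79247376e+02 -1.82555619e+02  1.35786320e-01  6.61926002e+01
  9.23893237e-01] 7.779983071881919
[[[-3.2, 7.6], [-1.1, 2.7], [-5.5, -11.0], [0.4, -3.4], [-0.7, 2.2], [0.6, 0.2], [-1.2, -0.2], [1.1, -4.4], [3.6, 0.6], [3.9, 5.9]], [[-1.9, 1.9], [-0.6, 0.7], [-6.1, -8.1], [-1.2, -4.7], [-0.3, -1.5], [1.3, -2.2], [0.4, -2.1], [-1.3, -7.7], [4.6, -2.6], [3.8, 5.5]]]
[[ 433. -325.    0.]
 [ 562. -308.    0.]
 [ 397.  -58.   75.]
 [ 525.  -40.   75.]
 [ 386.   18.   72.]
 [ 515.   35.   72.]
 [ 423. -262.  173.]
 [ 554. -244.  173.]
 [ 564. -314.   80.]
 [ 433. -332.   80.]]
tin [612.82683747 -60.13686595  72.        ] [606.72748845 -69.42369738  72.        ] jar [ 615.38288078 -169.26680514  105.        ] [ 613.55699981 -168.98667924  105.        ] cup [ 626.44243052 -272.1761881    55.        ] [ 626.94762484 -272.47647421   55.        ]
```

```bash
cat > ov.py <<'E'
from h import *
import cv2
def ov(p,out):
    ims=[]
    for n,(x0,y0,w,h) in {'scene':(285,255,265,265),'side':(290,280,305,265)}.items():
        im=cv2.imread(f'pics/{n}0.png')[y0:y0+h,x0:x0+w];k=400/w
        im=cv2.resize(im,None,fx=k,fy=k,interpolation=cv2.INTER_CUBIC)
        for i,q in enumerate(proj(n,model(p))):
            a=(int((q[0]-x0)*k),int((q[1]-y0)*k));cv2.drawMarker(im,a,(0,255,0),0,9,1);cv2.putText(im,str(i),a,0,.4,(0,255,255),1)
        ims.append(cv2.copyMakeBorder(im,0,420-im.shape[0],0,0,0))
    cv2.imwrite(out,np.hstack(ims))
E
python3 -c "
from ov import *
ov([479.2,-182.6,.1358,66.2,.924],'pics/ov1.png')"
```

```text
(no output)
```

View pics/ov1.png

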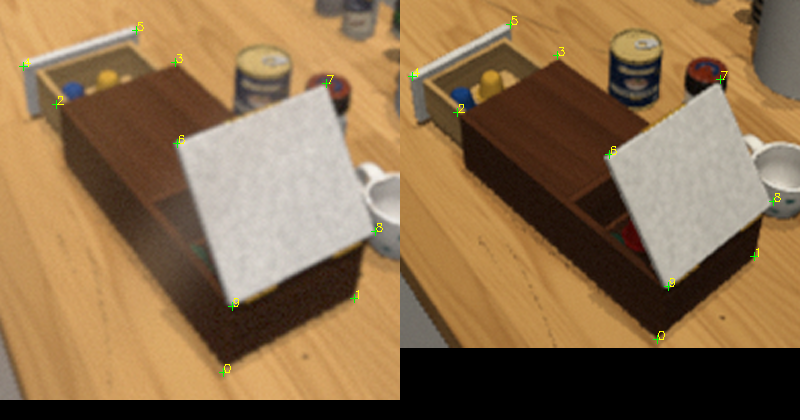

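The overlay fits well. My reading of deck corner 2 was off: it belongs at scene (327,324) and side (339,365). I'll refit with the corrected pixels.

```bash
python3 - <<'E'
from h import *
S={'scene':[(432,495),(521,450),(327,324),(401,298),(301,297),(375,275),(403,349),(502,312),(532,411),(438,456)],
'side':[(486,536),(562,476),(339,365),(411,325),(300,339),(373,300),(447,397),(532,347),(572,435),(493,498)]}
r=lambda p:np.concatenate([(proj(n,model(p))-S[n]).ravel() for n in S])
b=least_squares(r,[500,0,0,60,1.],loss='soft_l1',f_scale=2,x_scale=[100,100,.3,50,.5])
print(b.x,np.degrees(b.x[2]));print(r(b.x).reshape(2,-1,2).round(1).tolist())
m=model(b.x);print(m.round(), 'front',m[4:6].mean(0),'edge',m[6:8].mean(0))
w=b.x[2];print('caddy y axis',-np.sin(w),np.cos(w))
E
```

```text
[ 4.79725805e+02 -1.82201035e+02  1.29888335e-01  6.76891439e+01
  9.05128733e-01] 7.442053409388966
[[[0.3, 6.3], [-1.2, 2.9], [-3.9, -0.6], [1.2, -1.7], [-0.2, 1.2], [1.2, -0.5], [-1.4, 0.3], [-2.0, -1.3], [1.4, -2.4], [0.2, 1.4]], [[-0.5, 2.7], [-1.7, -0.2], [-4.6, 0.1], [-0.5, -3.1], [-0.1, -1.8], [1.6, -2.1], [0.7, 0.4], [1.5, -6.7], [2.5, -1.5], [1.1, 0.1]]]
[[ 433. -324.    0.]
 [ 562. -308.    0.]
 [ 398.  -57.   75.]
 [ 527.  -40.   75.]
 [ 388.   20.   72.]
 [ 517.   37.   72.]
 [ 423. -259.  172.]
 [ 554. -242.  172.]
 [ 563. -314.   80.]
 [ 433. -331.   80.]] front [452.1775802   28.69649258  72.5       ] edge [ 488.66741183 -250.65418223  171.96172047]
caddy y axis -0.12952341915509297 0.9915763631160104
```

Fit: caddy at (480,-182), yaw 7.4°, drawer 68 mm out, lid at 0.905 rad. I'll shut the gripper and go in front of the drawer with the tool x along the caddy's y.

Emit:
arm_command(motion=[[0, 0.1, -0.2, 0, 0, 0, -0.2], [0, 0.2, -0.4, 0, 0, 0, -0.4], [0, 0.3, -0.6, 0, 0, 0, -0.6], [0, 0.4, -0.8, 0, 0, 0, -0.8], [0, 0.45, -0.95, 0, 0, 0, -0.9], [0, 0.45, -0.95, 0, 0, 0, -0.9], [0, 0.45, -0.95, 0, 0, 0, -0.9], [0, 0.45, -0.95, 0, 0, 0, -0.9], [0, 0.45, -0.95, 0, 0, 0, -0.9]])

```text
time: 1.23
eef_pos: [388.8, 209.2, 231.2]
eef_rot: [0.501, 0.866, 0.0, -0.0]
force: [-0.3, 0.4, -0.7]
gripper_width: 0.0
finger_force: 0.0
```

Emit:
arm_command(motion=[[0, 0.07, -0.15, 0, 0, 0, -0.2], [0, 0.135, -0.285, -0.1, 0, 0, -0.4], [0, 0.135, -0.285, -0.25, 0, 0, -0.5], [0, 0.135, -0.285, -0.4, 0, 0, -0.5], [0, 0.135, -0.285, -0.49, 0, 0, -0.5], [0, 0.135, -0.285, -0.49, 0, 0, -0.5], [0, 0.135, -0.285, -0.49, 0, 0, -0.5], [0, 0.135, -0.285, -0.49, 0, 0, -0.5]])

```text
time: 2.22
eef_pos: [444.3, 95.8, 37.1]
eef_rot: [0.659, 0.752, 0.001, 0.001]
force: [-0.5, 0.1, 0.0]
gripper_width: 0.001
finger_force: 0.0
```

```bash
python3 - <<'E'
from workcell import *
import cv2
f=grab_frame('scene');cv2.imwrite('pics/s1.png',cv2.resize(f['img'][120:330,130:410,::-1],(800,600),interpolation=cv2.INTER_CUBIC))
E
```

```text
(no output)
```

View pics/s1.png

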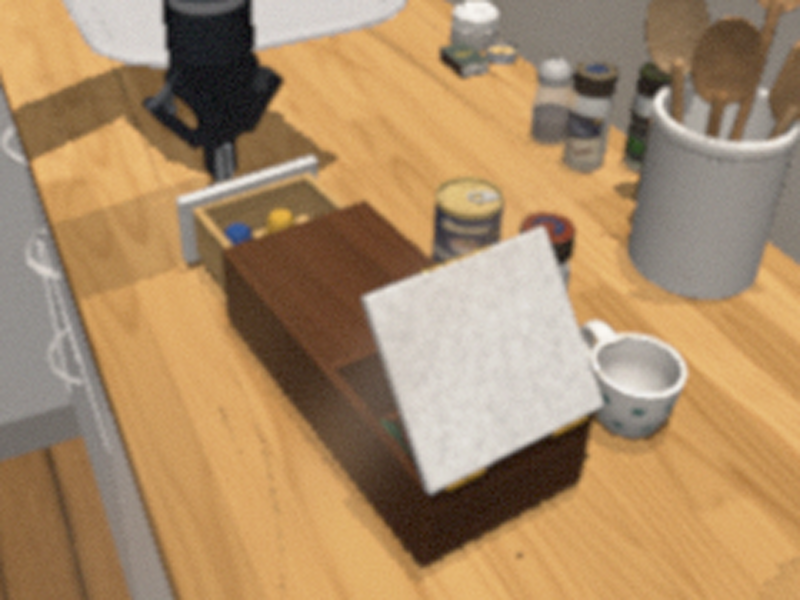

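The fingers stand in front of the drawer front, near its centre. Approach and push 100 mm, slowly after contact.

Emit:
arm_command(motion=[[0, 0.005, -0.037, 0, 0, 0, 0], [0, 0.01, -0.075, 0, 0, 0, 0], [0, 0.0145, -0.11, 0, 0, 0, 0], [0, 0.016, -0.122, 0, 0, 0, 0], [0, 0.0175, -0.134, 0, 0, 0, 0], [0, 0.019, -0.146, 0, 0, 0, 0], [0, 0.0205, -0.158, 0, 0, 0, 0], [0, 0.022, -0.17, 0, 0, 0, 0], [0, 0.024, -0.182, 0, 0, 0, 0], [0, 0.0255, -0.194, 0, 0, 0, 0], [0, 0.027, -0.206, 0, 0, 0, 0], [0, 0.0285, -0.218, 0, 0, 0, 0], [0, 0.03, -0.23, 0, 0, 0, 0], [0, 0.0315, -0.242, 0, 0, 0, 0], [0, 0.0325, -0.25, 0, 0, 0, 0], [0, 0.0325, -0.25, 0, 0, 0, 0]])

```text
time: 4.28
eef_pos: [455.8, -5.2, 35.3]
eef_rot: [0.66, 0.752, -0.0, -0.0]
force: [-0.0, 0.4, -0.5]
gripper_width: 0.004
finger_force: 0.0
```

Emit:
arm_command(motion=[[0, 0.0015, -0.012, 0, 0, 0, 0], [0, 0.003, -0.024, 0, 0, 0, 0], [0, 0.005, -0.038, 0, 0, 0, 0], [0, 0.005, -0.038, 0, 0, 0, 0]])

```text
time: 4.78
eef_pos: [458.0, -20.7, 35.3]
eef_rot: [0.66, 0.751, 0.0, 0.0]
force: [-0.6, -0.9, -0.3]
gripper_width: -0.0
finger_force: 0.0
```

Emit:
arm_command(motion=[[0, 0.0005, -0.005, 0, 0, 0, 0], [0, 0.0005, -0.005, 0, 0, 0, 0]])

```text
time: 5.03
eef_pos: [458.2, -22.2, 35.3]
eef_rot: [0.66, 0.752, 0.0, 0.0]
force: [-0.6, 0.4, -0.1]
gripper_width: -0.001
finger_force: 0.0
```

Emit:
arm_command(motion=[[0, 0.0005, -0.005, 0, 0, 0, 0], [0, 0.0005, -0.005, 0, 0, 0, 0]])

```text
time: 5.28
eef_pos: [458.3, -24.2, 35.3]
eef_rot: [0.66, 0.752, -0.0, 0.0]
force: [-0.2, -1.1, 0.4]
gripper_width: 0.0
finger_force: 0.0
```

```bash
python3 - <<'E'
from workcell import *
import cv2
f=grab_frame('scene');cv2.imwrite('pics/s2.png',cv2.resize(f['img'][150:290,170:357,::-1],(800,600),interpolation=cv2.INTER_CUBIC))
E
```

```text
(no output)
```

View pics/s2.png

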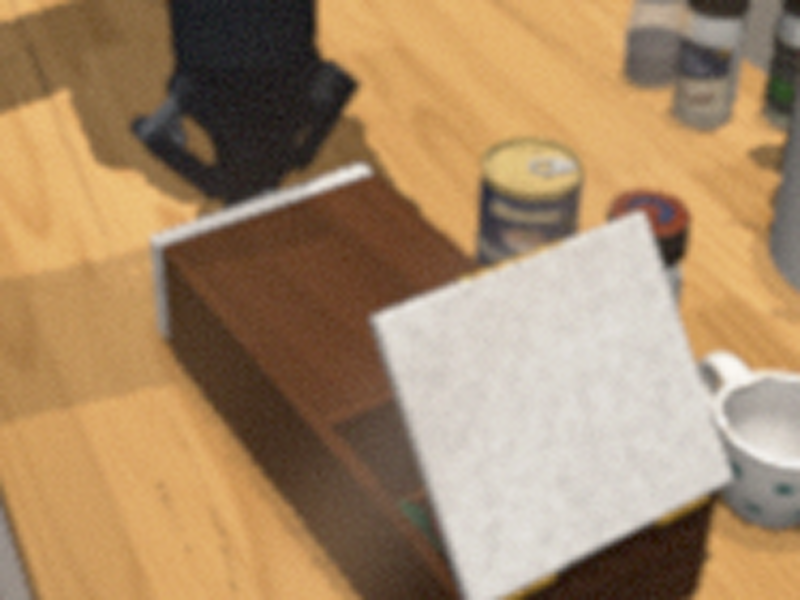

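The drawer front is nearly against the carcass, with its top edge running from (155,240) to (370,170). I'll continue in 1.5-2 mm steps until the stop shows in the force.

Emit:
arm_command(motion=[[0, 0.0005, -0.004, 0, 0, 0, 0], [0, 0.0005, -0.004, 0, 0, 0, 0]])

```text
time: 5.58
eef_pos: [458.5, -25.8, 35.3]
eef_rot: [0.66, 0.752, -0.0, 0.0]
force: [-0.2, 0.4, -0.4]
gripper_width: -0.007
finger_force: 0.0
```

Emit:
arm_command(motion=[[0, 0.0005, -0.004, 0, 0, 0, 0], [0, 0.0005, -0.004, 0, 0, 0, 0]])

```text
time: 5.82
eef_pos: [458.7, -27.5, 35.3]
eef_rot: [0.66, 0.752, -0.0, 0.0]
force: [-0.5, -0.2, -0.2]
gripper_width: 0.006
finger_force: 0.0
```

Emit:
arm_command(motion=[[0, 0.0005, -0.004, 0, 0, 0, 0], [0, 0.0005, -0.004, 0, 0, 0, 0]])

```text
time: 6.08
eef_pos: [458.8, -28.3, 35.3]
eef_rot: [0.66, 0.752, 0.0, -0.0]
force: [-0.2, 7.1, 1.7]
gripper_width: 0.004
finger_force: 3.8
```

The stop shows as a sharp 7 N, so the drawer is home. Back off, rise and travel to above the lid's outer face.

Emit:
arm_command(motion=[[0, -0.003, 0.025, 0, 0, 0, 0], [0, -0.012, 0.1, 0, 0, 0, 0], [0, -0.012, 0.1, 0.15, 0, 0, 0], [0, -0.012, 0.1, 0.3, 0, 0, 0], [0, -0.012, 0.1, 0.45, 0, 0, 0], [0, -0.012, 0.1, 0.52, 0, 0, 0], [0, 0.0, -0.05, 0.52, 0, 0, 0], [0, 0.02, -0.2, 0.52, 0, 0, 0], [0, 0.04, -0.35, 0.52, 0, 0, 0], [0, 0.06, -0.48, 0.52, 0, 0, 0], [0, 0.075, -0.57, 0.52, 0, 0, 0], [0, 0.08, -0.61, 0.52, 0, 0, 0], [0, 0.08, -0.61, 0.52, 0, 0, 0], [0, 0.08, -0.61, 0.52, 0, 0, 0], [0, 0.08, -0.61, 0.52, 0, 0, 0]])

```text
time: 7.95
eef_pos: [490.8, -271.7, 243.4]
eef_rot: [0.659, 0.752, 0.0, -0.0]
force: [0.2, 0.5, 0.4]
gripper_width: -0.005
finger_force: 0.0
```

```bash
python3 - <<'E'
from workcell import *
import cv2
f=grab_frame('side');cv2.imwrite('pics/s3.png',cv2.resize(f['img'][110:350,180:440,::-1],(650,600),interpolation=cv2.INTER_CUBIC))
E
```

```text
(no output)
```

View pics/s3.png

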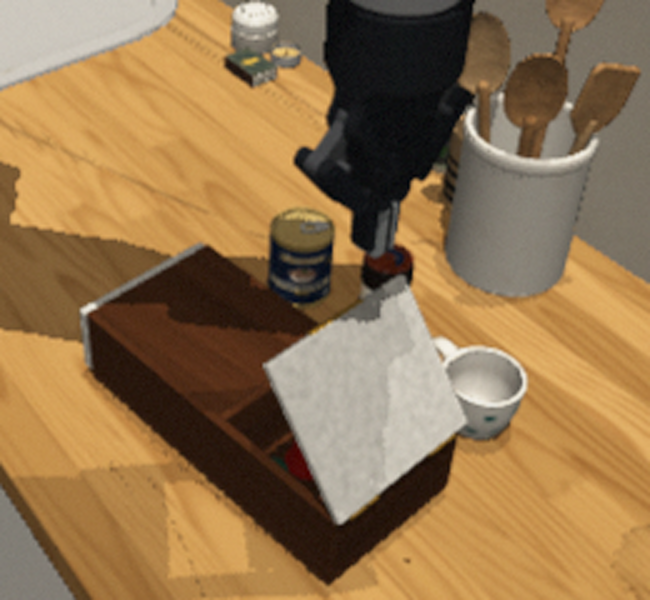

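The drawer is shut, and the fingertips at (385,245) hang over the outer side of the lid. Press down, drifting toward the free edge.

Emit:
arm_command(motion=[[0, 0, 0, -0.08, 0, 0, 0], [0, 0, 0, -0.15, 0, 0, 0], [0, 0, 0, -0.175, 0, 0, 0], [0, 0, 0, -0.19, 0, 0, 0], [0, 0, 0, -0.205, 0, 0, 0], [0, -0.001, 0.005, -0.22, 0, 0, 0], [0, -0.0015, 0.012, -0.235, 0, 0, 0], [0, -0.002, 0.018, -0.25, 0, 0, 0], [0, -0.003, 0.025, -0.265, 0, 0, 0], [0, -0.004, 0.032, -0.28, 0, 0, 0], [0, -0.005, 0.04, -0.295, 0, 0, 0], [0, -0.006, 0.047, -0.31, 0, 0, 0], [0, -0.007, 0.054, -0.325, 0, 0, 0], [0, -0.008, 0.061, -0.34, 0, 0, 0], [0, -0.009, 0.068, -0.355, 0, 0, 0], [0, -0.01, 0.075, -0.37, 0, 0, 0], [0, -0.01, 0.075, -0.38, 0, 0, 0], [0, -0.01, 0.075, -0.38, 0, 0, 0]])

```text
time: 10.25
eef_pos: [486.6, -242.8, 90.9]
eef_rot: [0.66, 0.752, -0.0, -0.0]
force: [1.3, 0.7, -1.1]
gripper_width: 0.003
finger_force: 0.0
```

Emit:
arm_command(motion=[[0, 0, 0, -0.006, 0, 0, 0], [0, 0, 0, -0.012, 0, 0, 0], [0, 0, 0, -0.012, 0, 0, 0]])

```text
time: 10.62
eef_pos: [486.9, -243.0, 86.4]
eef_rot: [0.66, 0.752, -0.0, 0.0]
force: [-0.6, -0.7, -0.4]
gripper_width: -0.0
finger_force: 0.0
```

Emit:
arm_command(motion=[[0, 0, 0, -0.004, 0, 0, 0], [0, 0, 0, -0.004, 0, 0, 0]])

```text
time: 10.88
eef_pos: [486.9, -243.0, 84.8]
eef_rot: [0.66, 0.752, -0.0, -0.0]
force: [0.1, 0.3, -0.1]
gripper_width: 0.004
finger_force: 0.0
```

Emit:
arm_command(motion=[[0, 0, 0, -0.004, 0, 0, 0], [0, 0, 0, -0.004, 0, 0, 0]])

```text
time: 11.12
eef_pos: [486.9, -243.0, 83.2]
eef_rot: [0.659, 0.752, -0.0, -0.0]
force: [0.1, 0.3, -0.6]
gripper_width: 0.0
finger_force: 0.0
```

Emit:
arm_command(motion=[[0, 0, 0, -0.003, 0, 0, 0], [0, 0, 0, -0.003, 0, 0, 0]])

```text
time: 11.38
eef_pos: [486.9, -243.0, 82.9]
eef_rot: [0.659, 0.752, -0.0, 0.0]
force: [-0.5, 1.8, 10.0]
gripper_width: 0.0
finger_force: 4.9
```

The lid is on its stop, with 10 N up at z = 83. Lift off and check.

Emit:
arm_command(motion=[[0, 0, 0, 0.03, 0, 0, 0], [0, 0, 0, 0.15, 0, 0, 0], [0, 0, 0, 0.3, 0, 0, 0], [0, 0, 0, 0.4, 0, 0, 0], [0, 0, 0, 0.4, 0, 0, 0], [0, 0, 0, 0.4, 0, 0, 0]])

```text
time: 12.12
eef_pos: [486.4, -242.7, 241.8]
eef_rot: [0.66, 0.752, -0.0, -0.0]
force: [0.6, 0.0, -0.9]
gripper_width: 0.004
finger_force: 0.0
```

```bash
python3 - <<'E'
from workcell import *
import cv2
f=grab_frame('side');cv2.imwrite('pics/side1.png',cv2.resize(f['img'][:,:,::-1],(800,600),interpolation=cv2.INTER_CUBIC)[240:560,280:640])
from h import *
im=cv2.imread('pics/side1.png');im=cv2.resize(im,(675,600))
for q in proj('side',model([479.7,-182.2,.1299,0,0])):
    cv2.drawMarker(im,tuple(int(v) for v in (q-[280,240])*1.875),(0,255,0),0,9,1)
cv2.imwrite('pics/s4.png',im)
E
```

```text
(no output)
```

View pics/s4.png

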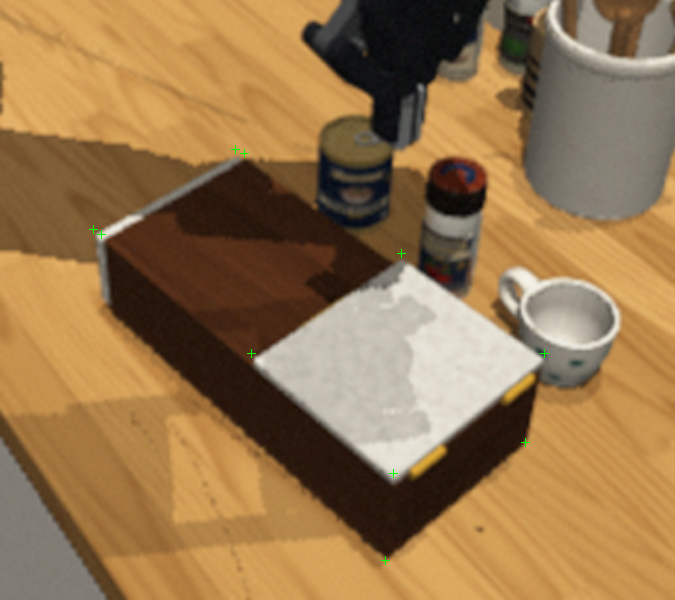

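The lid lies flat and the drawer front is flush. The caddy matches its original outline to within a few pixels, and the tin, jar and cup are standing where they were. Handing in.

```bash
python3 -c "
from workcell import *
print(job_done())"
```

```text
the job is handed in; nothing more can be done
None
```

I pushed the drawer home and the lid flat shut, each until the force showed its stop. The last picture shows the caddy within a few pixels of its original outline and the cup, tin and spice jar standing; the job is handed in, with no verdict shown.

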